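Swing the label printer to the next index notch

ROBOT

A 6-joint arm with a two-finger parallel gripper is mounted at the origin on the work surface. World frame = base frame: x ahead of the robot, y to its left, z up, the work surface at z = 0. Lengths are in m, angles in rad, forces in N, time in s.
With the tool pointing down it reaches from about 0.35 to 0.775 m from the base axis. Payload 5.5 kg.
Tool frame: the origin (TCP) lies midway between the tips of the shut fingers; the grasp point (between the pads) lies 19 mm behind it; z points along the fingers, y is the line along which they close (so a half turn about z gives the same grasp; the last joint's range is limited). The gripper opens to 85 mm and grips with 20 to 120 N. Pads are 22 mm wide; open, the fingers measure 114 mm over their backs; the gripper's body (76 mm by 85 mm) begins 54 mm behind the grasp point. The pads swing forward as they close: fully open they stand 13 mm farther back than shut.
Start: joints at [-1.473, 0.313, 0.046, 1.304, 0, 1.431], TCP at [0.135, -0.559, 0.231] pointing down, gripper open.
Joint ranges: [-2.76, 2.76], [-0.86, 1.69], [-1.03, 1.26], [-2.2, 2.34], [-1.47, 1.5], [-3.14, 3.14]. Speed limits (rad/s): [2.57, 2.57, 3.14, 3.14, 3.14, 3.14].

INTERFACE

Orientations are given as a unit quaternion [w, x, y, z].
In Python, from workcell import telemetry, imaging, env gives the robot as it stands. The module is installed in compiled form; this text tells all that it offers.
- The arm moves only by the tool step_arm, never from a script. Its argument "moves" is a list of rows, each a list of 3 entries, a list of its own where there are three numbers: the shift along the tool's x, y, z in mm, then the turn, a rotation vector about the tool's x, y, z in rad, then the finger opening in mm, from 0 to 85.4. A call has 1 to 8 rows; each row is the pose to reach, as a shift and turn from the pose commanded when the call began, along the tool's axes at that moment; what a row does not reach only later rows make up. A row lasts 1/12 s, in which the tool goes at most 41.7 mm and 7.16 degrees, less where a joint would pass 70% of its speed; a pose out of reach is approached as far as the arm can. A call with a gripper value outside its range is refused whole. The fingers move at their own pace and stop on an object; "grip_force" is the grip in N (left out, the last holds). Time passes only in rows, so rows that repeat a pose let the fingers close. It gives the time, the measured TCP pose, the force, the opening and the grip force at its end, in the units of the state.
- telemetry.get_state(): the state, without advancing time (a new reading comes with each control period).
- imaging.read_camera(name): name is "scene" or "top"; returns the picture (384x512x3 uint8, red, green, blue); there is no depth.
- imaging.camera_params(name): a dict with "camera_matrix" (3x3 intrinsics, pixels), "pose" (4x4, takes a point from camera to world coordinates). Camera axes: x right, y up, looking along -z (the intrinsics and any distortion apply to the point x, -y, -z); pixel columns grow to the right and rows downward; lengths in m; the calibration is good to about 2 mm. A picture is of the moment at which its call begins. camera_params takes no time and is no camera call.
- env.hand_in(): hands the job in; it is judged then, once.
The state is a dict: "clock": time; "joint_pos": joint angles; "qvel": joint speeds; "tau": joint torques, N m; "tcp_pos": TCP position; "orientation": TCP orientation; "wrist_force": force on the tool from outside, world axes, zero at the start; "ft_torque": the same for the moment, N m; "finger_gap": finger opening in m; "grip_force": force on a finger pad.
Only numpy, scipy, OpenCV 4.12 (cv2) and the standard library are available. Lean on these libraries where they do the work, as an engineer would, in place of code of your own. Each camera call takes 0.05 s, during which the arm holds its last target. There are 200 camera calls.

TASK

The label printer stands on an indexed swivel foot: turn it so that its label slot faces the label tray. Pull up the ring of its spring index pin, swing the printer round to the next notch on that side, and let the pin drop fully home there. The notch was set by hand, so feel for it and never force the pin sideways hard; then let go, and leave the tray, pen cup, stapler and note block standing where they are.

Things in the scene. Friction and masses are not known exactly. Their poses are not given: they have to be found in the camera images.
- base: Fixed black round swivel foot, 236 mm across; origin on the swivel axis at desk height, z up. On its -x side a steel index rim, an arc of 140 mm mid radius about the axis, 24 mm wide, its top 30 mm above the desk, with three notches; its smooth top runs on past the outer notches to the stops, so the pin can ride on it anywhere.
- first_notch (a point): Top of the first notch, where the pin starts: 140 mm from the axis on the base's -x axis, z 30 mm. All notches are 13 mm wide, 8.5 mm deep. The other two, one on either side, are cut in aluminium blocks clamped on by hand: 0.785 rad (45 deg) from the first, give or take 0.15 rad (21 mm along the rim), not the same on both sides. Feel for them.
- swivel (a joint): Turn of printer, aluminium plate (200 mm across, top z 42 mm) and tongue about base's axis, rad; 0 at the first notch, plus is anticlockwise from above, stops at +-1.0. Pushing it at the ring takes 1 to 2 N, 2 to 4 N with the pin riding on the rim, no spring. The slot points along base's x turned by q; the tongue with pin and ring points the opposite way: ring at (-0.14 cos q, -0.14 sin q) m in base's frame.
- plunger (a joint): Lift of the ring with its index pin, m: 0 fully home in a notch, 0.009 when the pin (10 mm thick, flat-ended) rides on the rim's top, 0.014 at the upper stop. A spring pushes it down with 6 N at 0, 10 N at 0.009 and 12 N at 0.014.
- ring (a point): Centre of the upright steel pull ring on the tongue, z 78 mm when home: 40 mm outside, bar 8 mm thick, hole 24 mm. Its faces look along the swing (its frame's y); x points to the swivel axis. Pinch it across its 8 mm from above, at the upper half. Under it is a bushing 18 mm across, top at z 56 mm. The printer's back is 65 mm from the ring's edge; its top is at z 127 mm.
- pin: The steel index pin below the ring, 10 mm across; origin at its flat tip, 21.5 mm above the desk when home. The pin and the notches bear a force of at most 20 N on the pin from the rim and its notches; ordinary riding under the spring takes about 10 N.
- slot (a point): Middle of the label slot on the printer's front face, 55 mm from the swivel axis, 94 mm above the desk; x points straight out of the slot. The printer is 110 x 110 mm, grey with a white lid; a paper label sticks out of the slot.
- tray_mid (a point): Centre of the loose, open, square label tray, 84 x 84 x 28 mm, half-way up; it stands about 0.19 m from the swivel axis, 45 deg to the left or to the right of the slot's first direction.
- pencup: Dark round pen cup, 76 mm across, 85 mm tall plus pens; origin under its centre. It stands at the place where the tray is not. Leave it.
- stapler: Black stapler, 130 x 34 x 51 mm; origin under its centre. Leave it.
- notes: Block of note paper, 80 x 80 x 35 mm; origin under its centre. Leave it.
Mind the look-alikes: they are no part of the job. Leave any pink look-alike of the part that bears tray_mid alone.

How it is judged:
By the outcome, as a careful person would: the job done as asked, in the order asked, and still so for the second after the job is handed in, with the robot touching nothing.
It also fails if it takes over 48 s, if anything falls off the work surface, if the arm or the gripper's body presses on something with over 40 N, if the wrist force passes 120 N, or if a joint passes its speed limit or range.

## Working session

There is one attempt and no reset: what is moved stays moved. The work goes in short steps, Python scripts to look and compute and a tool call to move; the robot and the scene stay as the last step left them, time stands still between calls to the robot, and variables do not carry over. Pictures are saved under pics/ and viewed, at most 10 in all, crops included, and the job is handed in when it is done.

Besides the shell and the picture viewer there is one more tool, called after "Emit:" as name(argument=value, ...), one argument or row to a line, values as JSON. step_arm: Moves the arm, as the interface text tells. Its arguments: {"type":"object","properties":{"moves":{"type":"array"},"grip_force":{"type":"number"}},"required":["moves"]}

```bash
mkdir -p pics; python3 - <<'E'
from workcell import telemetry, imaging
import cv2
for n in ("scene","top"):
    cv2.imwrite(f"pics/{n}0.png",imaging.read_camera(n)[:,:,::-1])
    p=imaging.camera_params(n);print(p)
print(telemetry.get_state())
E
```

```text
{'camera_matrix': array([[386.36047279,   0.        , 255.56067439],
       [  0.        , 386.36047279, 189.78761752],
       [  0.        ,   0.        ,   1.        ]]), 'pose': array([[ 0.2133609 , -0.71668887,  0.66395346,  1.13755691],
       [ 0.97690245,  0.16469945, -0.13614587, -0.06215494],
       [-0.01177854,  0.67766596,  0.73527553,  0.70990619],
       [ 0.        ,  0.        ,  0.        ,  1.        ]])}
{'camera_matrix': array([[386.84180215,   0.        , 258.98640506],
       [  0.        , 386.84180215, 181.44209627],
       [  0.        ,   0.        ,   1.        ]]), 'pose': array([[-0.00527786,  0.98238507, -0.18679323,  0.40694499],
       [-0.99947756, -0.0111387 , -0.03034041,  0.04430023],
       [-0.0318866 ,  0.18653551,  0.98193062,  0.90810266],
       [ 0.        ,  0.        ,  0.        ,  1.        ]])}
{'clock': 0.1, 'joint_pos': array([-1.47263072e+00,  3.13942111e-01,  4.50725480e-02,  1.30363158e+00,
        1.42004339e-05,  1.43119412e+00]), 'qvel': array([-0.00042823, -0.00058375,  0.00447315,  0.00044412,  0.00011354,
       -0.00091047]), 'tau': array([ 3.66209824e-03, -4.81723273e+01,  2.99246281e+01,  1.26173111e-02,
       -7.93916774e-05, -8.78109233e-06]), 'tcp_pos': array([ 0.13537823, -0.55834409,  0.23048031]), 'orientation': array([-8.52079580e-04,  9.92941267e-01,  1.18604018e-01,  2.47579036e-05]), 'wrist_force': array([-0.05563213, -0.0755317 ,  0.21817214]), 'ft_torque': array([ 0.0402509 ,  0.0344524 , -0.02657479]), 'grip_force': 0.0, 'finger_gap': 0.08536758474465418}
```

View pics/scene0.png

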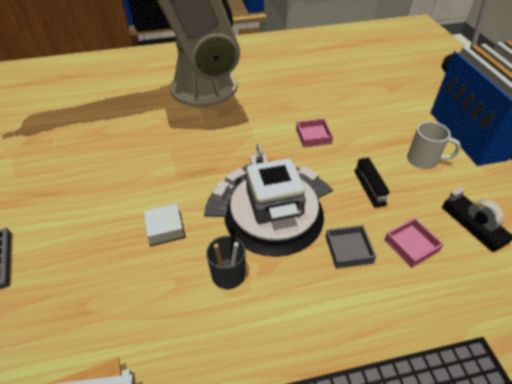

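View pics/top0.png

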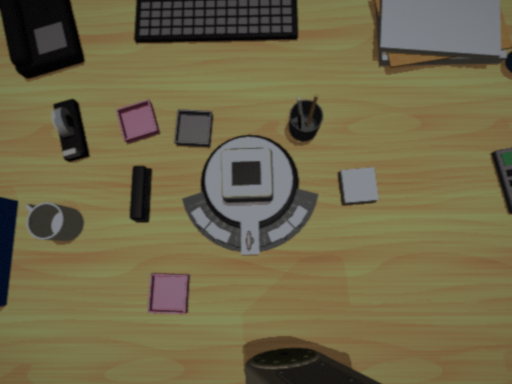

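The pictures show three trays: grey at top(194,128)/scene(350,246), and pink ones at top(138,121) and top(169,293). The grey one is the label tray. It stands beside the foot about 45° to the left (+y) of the slot, opposite the cup at top(306,120), and the pink ones are the look-alikes. So the swivel goes to +q and the ring swings to −y. I'll check this in an enlarged crop.

```bash
cat > h.py <<'E'
import numpy as np
from workcell import telemetry, imaging
def px2w(n,u,v,z):
    p=imaging.camera_params(n);K=p["camera_matrix"];T=p["pose"]
    d=np.linalg.inv(K)@[u,v,1];d=T[:3,:3]@[d[0],-d[1],-d[2]]
    return T[:3,3]+d*(z-T[2,3])/d[2]
def w2px(n,P):
    p=imaging.camera_params(n);K=p["camera_matrix"];T=p["pose"]
    c=T[:3,:3].T@(np.array(P)-T[:3,3]);q=K@[c[0],-c[1],-c[2]]
    return q[:2]/q[2]
E
python3 - <<'E'
import cv2
a=cv2.imread("pics/top0.png")[105:270,165:330]
b=cv2.imread("pics/scene0.png")[130:290,190:390]
cv2.imwrite("pics/c1.png",cv2.resize(a,(594,594),interpolation=cv2.INTER_CUBIC))
cv2.imwrite("pics/c2.png",cv2.resize(b,(740,592),interpolation=cv2.INTER_CUBIC))
from h import *
print("tray",px2w("top",194,128,.02),"cup",px2w("top",306,122,.05),"ringguess",px2w("top",250,240,.09))
E
```

```text
tray [0.70901453 0.22803435 0.02      ] cup [ 0.70916817 -0.03893273  0.05      ] ringguess [0.43791115 0.08907389 0.09      ]
```

View pics/c1.png

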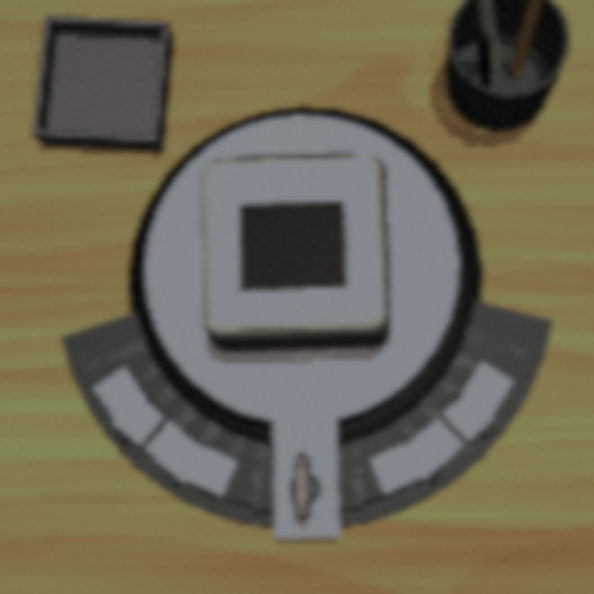

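View pics/c2.png

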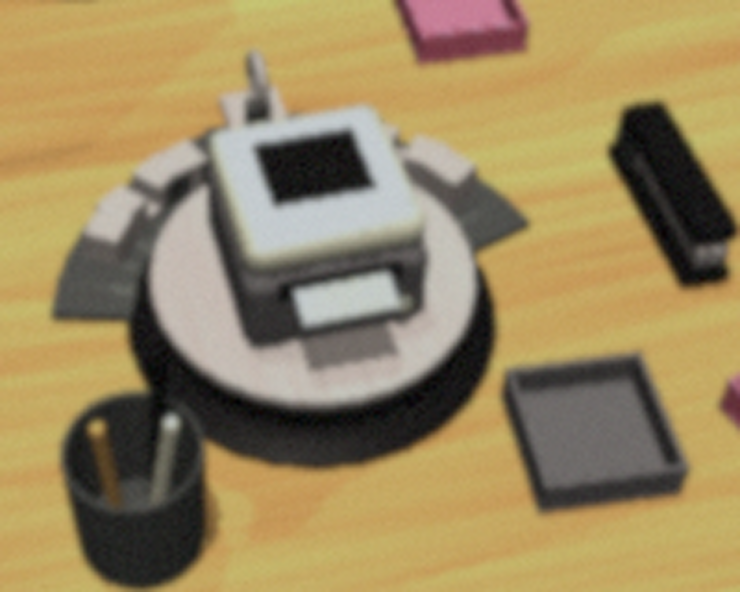

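Confirmed: the grey tray is at crop (105,88), left of the slot, with the cup opposite. In the top crop the plate is centred at about (302,268), the ring at (302,488), and there's a dark notch gap in the right-hand block at about (453,428).

```bash
python3 - <<'E'
from h import *
f=lambda x,y:(165+x/3.6,105+y/3.6)
A=px2w("top",*f(302.5,268),.042);R=px2w("top",*f(302,488),.088)
N=px2w("top",*f(453,428),.03);M=px2w("top",*f(153,432),.03)
print("axis",A,"ring",R,"n+",N,"n-",M)
for P in (R,N,M):
    d=A-P;print(np.hypot(*d[:2]),np.arctan2(d[1],d[0]))
# ring from scene: top of ring at crop (257,58); tongue
g=lambda x,y:(190+x/3.7,130+y/3.7)
print("ringtop scene",px2w("scene",*g(257,56),.098))
L=np.array(px2w("scene",*g(318,266),.042));print("plate centre scene",L)
from scipy.spatial.transform import Rotation as Q
s=telemetry.get_state();o=s["orientation"];print(Q.from_quat(o[[1,2,3,0]]).as_matrix())
E
```

```text
axis [0.57660695 0.09379577 0.042     ] ring [0.43684772 0.09152043 0.088     ] n+ [ 4.75588351e-01 -1.43697286e-05  3.00000000e-02] n- [0.47454237 0.18904242 0.03      ]
0.13977774253464473 0.01627895385832075
0.13785897843567485 0.7484160826961774
0.1396033821925985 -0.7508577506532004
ringtop scene [0.44411492 0.09153842 0.098     ]
plate centre scene [0.58158303 0.09886505 0.042     ]
[[ 9.71866173e-01  2.35533689e-01 -1.52953835e-04]
 [ 2.35533605e-01 -9.71864722e-01  1.69800273e-03]
 [ 2.51286411e-04 -1.68625718e-03 -9.99998547e-01]]
```

Emit:
step_arm(
  moves=[
    [[165, -120, 0], [0, 0, -0.5], 50],
    [[330, -237, 0], [0, 0, -1.0], 50],
    [[330, -237, 0], [0, 0, -1.0], 50],
    [[330, -237, 0], [0, 0, -1.0], 50],
    [[330, -237, 0], [0, 0, -1.0], 50],
    [[330, -237, 0], [0, 0, -1.0], 50],
    [[330, -237, 0], [0, 0, -1.0], 50],
    [[330, -237, 0], [0, 0, -1.0], 50],
  ],
  grip_force=40,
)

```text
clock: 0.77
tcp_pos: [0.3534, -0.3041, 0.2311]
orientation: [-0.0, 0.813, 0.582, -0.0]
wrist_force: [0.8, 0.3, -0.1]
finger_gap: 0.0502
grip_force: 0.0
```

```bash
cat >> h.py <<'E'
from scipy.spatial.transform import Rotation as Q
def rel(P,yaw):
    s=telemetry.get_state();R0=Q.from_quat(s["orientation"][[1,2,3,0]])
    G=Q.from_matrix(np.array([[np.cos(yaw),np.sin(yaw),0],[np.sin(yaw),-np.cos(yaw),0],[0,0,-1]]))
    return np.round(R0.inv().apply(np.array(P)-s["tcp_pos"])*1000,1),(R0.inv()*G).as_rotvec().round(3)
E
python3 - <<'E'
from h import *
s=telemetry.get_state();print(s["clock"],s["tcp_pos"],s["joint_pos"],rel([.437,.0915,.14],np.pi+.016))
E
```

```text
0.7667 [ 0.353408   -0.30414301  0.23109748] [-8.83032175e-01  1.03334554e-01 -2.19372179e-01  1.24838341e+00
 -2.19592128e-05  1.01500357e+00] (array([401.5, -48. ,  91.2]), array([-0.   , -0.   , -1.914]))
```

Emit:
step_arm(
  moves=[
    [[300, -30, 0], [0, 0, -1.0], 50],
    [[300, -30, 0], [0, 0, -1.0], 50],
    [[300, -30, 0], [0, 0, -1.0], 50],
    [[300, -30, 0], [0, 0, -1.0], 50],
    [[300, -30, 0], [0, 0, -1.0], 50],
    [[300, -30, 0], [0, 0, -1.0], 50],
    [[300, -30, 0], [0, 0, -1.0], 50],
    [[300, -30, 0], [0, 0, -1.0], 50],
  ],
)

```text
clock: 1.43
tcp_pos: [0.4224, -0.0078, 0.2312]
orientation: [-0.0, 0.431, 0.902, 0.001]
wrist_force: [-0.7, -1.3, -0.3]
finger_gap: 0.0497
grip_force: 0.0
```

Emit:
step_arm(
  moves=[
    [[0, 0, 0], [0, 0, -0.1], 50],
    [[0, 0, 0], [0, 0, -0.2], 50],
    [[0, 0, 0], [0, 0, -0.3], 50],
    [[0, 0, 0], [0, 0, -0.4], 50],
    [[0, 0, 0], [0, 0, -0.5], 50],
    [[0, 0, 0], [0, 0, -0.6], 50],
    [[0, 0, 0], [0, 0, -0.6], 50],
    [[0, 0, 0], [0, 0, -0.6], 50],
  ],
)

```text
clock: 2.1
tcp_pos: [0.4222, -0.0127, 0.231]
orientation: [-0.0, 0.153, 0.988, -0.0]
wrist_force: [0.4, -0.5, 0.1]
finger_gap: 0.0498
grip_force: 0.0
```

```bash
python3 - <<'E'
from h import *
s=telemetry.get_state();print(s["clock"],s["tcp_pos"],s["joint_pos"],abs(s["qvel"]).max(),rel([.437,.0915,.14],np.pi+.016))
E
```

```text
2.1 [ 0.42220978 -0.01267305  0.23103371] [-2.20501200e-01  1.84256402e-02 -3.11038375e-01  1.24191813e+00
 -7.00621963e-05  8.60149212e-02] 0.00963247591034899 (array([ 17.3, 103.8,  91. ]), array([-0.   , -0.001, -0.323]))
```

Emit:
step_arm(
  moves=[
    [[6, 35, 20], [0, 0, -0.1], 40],
    [[12, 70, 40], [0, 0, -0.2], 40],
    [[17, 104, 60], [0, 0, -0.3], 40],
    [[17, 104, 80], [0, 0, -0.323], 40],
    [[17, 104, 91], [0, 0, -0.323], 40],
    [[17, 104, 91], [0, 0, -0.323], 40],
    [[17, 104, 91], [0, 0, -0.323], 40],
  ],
)

```text
clock: 2.68
tcp_pos: [0.4367, 0.0917, 0.1398]
orientation: [-0.001, -0.009, 1.0, -0.0]
wrist_force: [0.1, -0.1, 0.6]
finger_gap: 0.0401
grip_force: 0.0
```

```bash
python3 - <<'E'
from h import *
import cv2
s=telemetry.get_state();print(s["clock"],s["tcp_pos"],s["joint_pos"],s["wrist_force"])
a=imaging.read_camera("scene")[:,:,::-1][105:205,200:325].copy()
b=imaging.read_camera("top")[:,:,::-1][180:280,190:310].copy()
cv2.imwrite("pics/d.png",np.hstack([cv2.resize(a,(400,320),interpolation=2),cv2.resize(b,(384,320),interpolation=2)]))
print(w2px("scene",s["tcp_pos"]),w2px("scene",[.437,.0915,.098]),w2px("scene",[.437,.0915,.078]),w2px("scene",[.437,.0915,.056]))
E
```

```text
2.6833 [0.43668489 0.09165746 0.13983246] [ 2.67161380e-02  1.19799980e-01 -4.32347957e-01  1.02046799e+00
 -1.34546902e-04  8.99514248e-03] [ 0.14216691 -0.06740951  0.64364222]
[258.73351917 129.48532265] [258.79768042 143.257979  ] [258.84334599 149.48583442] [258.89197369 156.11766497]
```

View pics/d.png

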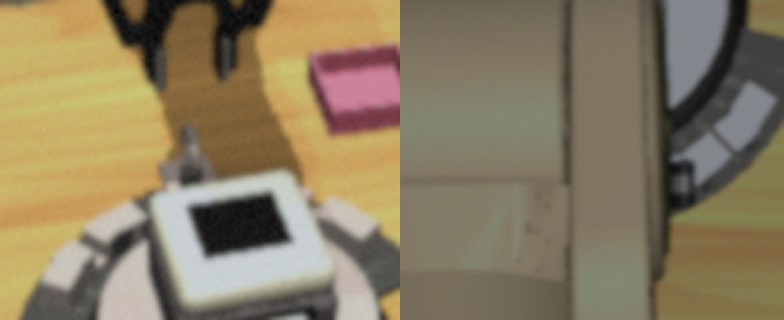

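The scene crop shows the ring top at about (190,128), within 2 px of where I predicted it. The open fingers straddle it at (160,80) and (228,75), so I'll go down and pinch.

Emit:
step_arm(
  moves=[
    [[-2, 0, 25], [0, 0, 0], 40],
    [[-2, 0, 48], [0, 0, 0], 40],
    [[-2, 0, 60], [0, 0, 0], 40],
    [[-2, 0, 69], [0, 0, 0], 40],
    [[-2, 0, 69], [0, 0, 0], 30],
    [[-2, 0, 69], [0, 0, 0], 22],
    [[-2, 0, 69], [0, 0, 0], 16],
    [[-2, 0, 69], [0, 0, 0], 14],
  ],
)

```text
clock: 3.45
tcp_pos: [0.4404, 0.0915, 0.0725]
orientation: [0.001, -0.009, 1.0, -0.0]
wrist_force: [0.0, -0.5, 0.2]
finger_gap: 0.0138
grip_force: 0.0
```

Emit:
step_arm(
  moves=[
    [[0, 0, 0], [0, 0, 0], 11],
    [[0, 0, 0], [0, 0, 0], 9],
    [[0, 0, 0], [0, 0, 0], 8],
    [[0, 0, 0], [0, 0, 0], 7],
    [[0, 0, 0], [0, 0, 0], 6],
    [[0, 0, 0], [0, 0, 0], 6],
  ],
  grip_force=25,
)

```text
clock: 3.95
tcp_pos: [0.4399, 0.0915, 0.0718]
orientation: [0.001, -0.01, 1.0, -0.0]
wrist_force: [0.4, -1.0, 5.5]
finger_gap: 0.0069
grip_force: 24.5
```

Emit:
step_arm(
  moves=[
    [[0, 0, 0], [0, 0, 0], 2],
    [[0, 0, 0], [0, 0, 0], 2],
    [[0, 0, -1], [0, 0, 0], 2],
    [[0, 0, -2], [0, 0, 0], 2],
    [[0, 0, -3], [0, 0, 0], 2],
    [[0, 0, -4], [0, 0, 0], 2],
    [[0, 0, -5], [0, 0, 0], 2],
    [[0, 0, -5], [0, 0, 0], 2],
  ],
  grip_force=70,
)

```text
clock: 4.62
tcp_pos: [0.4397, 0.0915, 0.0759]
orientation: [0.0, -0.01, 1.0, -0.0]
wrist_force: [6.0, -0.4, -8.6]
finger_gap: 0.0061
grip_force: 68.0
```

Emit:
step_arm(
  moves=[
    [[0, 0, -1], [0, 0, 0], 2],
    [[-1, 0, -2], [0, 0, 0], 2],
    [[-1, 0, -3], [0, 0, 0], 2],
    [[-1, 0, -4], [0, 0, 0], 2],
    [[-1, 0, -5], [0, 0, 0], 2],
    [[-1, 0, -6], [0, 0, 0], 2],
    [[-1, 0, -6.5], [0, 0, 0], 2],
    [[-1, 0, -6.5], [0, 0, 0], 2],
  ],
)

```text
clock: 5.28
tcp_pos: [0.4398, 0.0916, 0.0826]
orientation: [-0.0, -0.01, 1.0, -0.0]
wrist_force: [2.8, -2.1, -10.8]
finger_gap: 0.0058
grip_force: 67.9
```

```bash
python3 - <<'E'
from h import *
s=telemetry.get_state();print(s["clock"],s["tcp_pos"],s["orientation"],s["wrist_force"],s["ft_torque"])
E
```

```text
5.2833 [0.43979721 0.0915684  0.08256042] [-4.93941058e-04 -9.55303637e-03  9.99954244e-01 -7.70272416e-05] [  2.75791781  -2.05446788 -10.83517478] [-0.28777914 -0.55604681 -0.04469172]
```

Emit:
step_arm(
  moves=[
    [[-0.1, -4.2, 0], [0, 0, -0.03], 2],
    [[-0.3, -8.4, 0], [0, 0, -0.06], 2],
    [[-0.6, -12.6, 0], [0, 0, -0.09], 2],
    [[-1.0, -16.8, 0], [0, 0, -0.12], 2],
    [[-1.6, -20.9, 0], [0, 0, -0.15], 2],
    [[-2.3, -25.1, 0], [0, 0, -0.18], 2],
    [[-3.1, -29.2, 0], [0, 0, -0.21], 2],
    [[-4.0, -33.3, 0], [0, 0, -0.24], 2],
  ],
)

```text
clock: 5.95
tcp_pos: [0.4442, 0.0589, 0.0824]
orientation: [-0.001, -0.13, 0.992, 0.001]
wrist_force: [1.8, 2.2, -11.2]
finger_gap: 0.0058
grip_force: 68.1
```

Emit:
step_arm(
  moves=[
    [[0, 0, 0], [0, 0, 0], 2],
    [[0, 0, 0], [0, 0, 0], 2],
  ],
)

```text
clock: 6.12
tcp_pos: [0.4443, 0.0585, 0.0825]
orientation: [-0.001, -0.129, 0.992, 0.0]
wrist_force: [2.0, -0.6, -11.0]
finger_gap: 0.006
grip_force: 68.0
```

```bash
cat > st.py <<'E'
from h import *
s=telemetry.get_state();M=Q.from_quat(s["orientation"][[1,2,3,0]]).as_matrix()
print(s["clock"],s["tcp_pos"].round(4),"yaw",np.arctan2(M[1,0],M[0,0]).round(4),"Ftool",(M.T@s["wrist_force"]).round(2),"Ttool",(M.T@s["ft_torque"]).round(2),"tilt",M[2].round(3))
E
python3 st.py
```

```text
6.1167 [0.4443 0.0585 0.0825] yaw -2.8835 Ftool [-1.77 -1.12 11.02] Ttool [ 0.22 -0.35 -0.  ] tilt [ 0.001  0.    -1.   ]
```

Emit:
step_arm(
  moves=[
    [[-0.1, -5.6, 0], [0, 0, -0.04], 2],
    [[-0.5, -11.2, 0], [0, 0, -0.08], 2],
    [[-1.0, -16.8, 0], [0, 0, -0.12], 2],
    [[-1.8, -22.3, 0], [0, 0, -0.16], 2],
    [[-2.8, -27.8, 0], [0, 0, -0.2], 2],
    [[-4.0, -33.3, 0], [0, 0, -0.24], 2],
    [[-5.5, -38.7, 0], [0, 0, -0.28], 2],
    [[-7.1, -44.0, 0], [0, 0, -0.32], 2],
  ],
)

```text
clock: 6.78
tcp_pos: [0.4619, 0.0182, 0.0823]
orientation: [-0.001, -0.286, 0.958, 0.001]
wrist_force: [0.2, 0.9, -10.8]
finger_gap: 0.0061
grip_force: 68.3
```

Emit:
step_arm(
  moves=[
    [[0, 0, 0], [0, 0, 0], 2],
    [[0, 0, 0.5], [0, 0, 0], 2],
    [[0, 0, 1], [0, 0, 0], 2],
    [[0, 0, 1.5], [0, 0, 0], 2],
    [[0, 0, 2], [0, 0, 0], 2],
    [[0, 0, 2], [0, 0, 0], 2],
  ],
)

```text
clock: 7.28
tcp_pos: [0.4623, 0.0178, 0.0809]
orientation: [-0.001, -0.285, 0.958, -0.0]
wrist_force: [-3.4, -1.7, -6.1]
finger_gap: 0.0061
grip_force: 68.9
```

```bash
python3 st.py
```

```text
7.2833 [0.4623 0.0178 0.0809] yaw -2.5626 Ftool [3.82 0.41 6.14] Ttool [0.02 0.72 0.14] tilt [ 0.001  0.    -1.   ]
```

Emit:
step_arm(
  moves=[
    [[0, -2.1, 0], [0, 0, -0.015], 2],
    [[-0.1, -4.2, 0], [0, 0, -0.03], 2],
    [[-0.15, -6.3, 0], [0, 0, -0.045], 2],
    [[-0.25, -8.4, 0], [0, 0, -0.06], 2],
    [[-0.4, -10.5, 0], [0, 0, -0.075], 2],
    [[-0.6, -12.6, 0], [0, 0, -0.09], 2],
    [[-0.8, -14.7, 0], [0, 0, -0.105], 2],
    [[-0.8, -14.7, 0], [0, 0, -0.105], 2],
  ],
)

```text
clock: 7.95
tcp_pos: [0.4714, 0.0053, 0.0807]
orientation: [-0.001, -0.336, 0.942, -0.0]
wrist_force: [-4.6, -3.2, -5.3]
finger_gap: 0.006
grip_force: 68.7
```

```bash
python3 st.py
```

```text
7.95 [0.4714 0.0053 0.0807] yaw -2.4562 Ftool [5.51 0.44 5.27] Ttool [-0.02  0.96  0.02] tilt [ 0.001  0.    -1.   ]
```

Emit:
step_arm(
  moves=[
    [[0.2, -0.7, 0], [0, 0, -0.005], 2],
    [[0.3, -1.4, 0], [0, 0, -0.01], 2],
    [[0.3, -2.1, 0], [0, 0, -0.015], 2],
    [[0.3, -2.8, 0], [0, 0, -0.02], 2],
    [[0.3, -2.8, 0], [0, 0, -0.02], 2],
  ],
)

```text
clock: 8.37
tcp_pos: [0.4731, 0.0033, 0.0803]
orientation: [-0.0, -0.345, 0.939, 0.0]
wrist_force: [-3.5, -3.4, -10.4]
finger_gap: 0.0064
grip_force: 68.2
```

```bash
python3 st.py
```

```text
8.3667 [0.4731 0.0033 0.0803] yaw -2.437 Ftool [ 4.84 -0.34 10.37] Ttool [0.11 0.79 0.03] tilt [ 0.001  0.    -1.   ]
```

Emit:
step_arm(
  moves=[
    [[0, -0.3, 0.4], [0, 0, -0.002], 2],
    [[0, -0.6, 0.8], [0, 0, -0.004], 2],
    [[0, -0.6, 0.8], [0, 0, -0.004], 2],
  ],
)

```text
clock: 8.62
tcp_pos: [0.4734, 0.0029, 0.0797]
orientation: [-0.0, -0.347, 0.938, 0.0]
wrist_force: [-4.1, -2.7, -9.9]
finger_gap: 0.0058
grip_force: 68.2
```

```bash
python3 st.py
```

```text
8.6167 [0.4734 0.0029 0.0797] yaw -2.4333 Ftool [4.86 0.62 9.94] Ttool [-0.05  1.01  0.05] tilt [ 0.001  0.    -1.   ]
```

The pin has dropped below the rim top with the full spring load back on the ring, so it's in the notch. I'll lower it gently.

Emit:
step_arm(
  moves=[
    [[0.3, 0, 0.7], [0, 0, 0], 2],
    [[0.3, 0, 1.4], [0, 0, 0], 2],
    [[0.3, 0, 2.1], [0, 0, 0], 2],
    [[0.3, 0, 2.8], [0, 0, 0], 2],
    [[0.3, 0, 2.8], [0, 0, 0], 2],
  ],
)

```text
clock: 9.03
tcp_pos: [0.4734, 0.0029, 0.0771]
orientation: [-0.0, -0.347, 0.938, 0.0]
wrist_force: [-5.0, -2.8, -8.9]
finger_gap: 0.0058
grip_force: 68.3
```

```bash
python3 st.py
```

```text
9.0333 [0.4734 0.0029 0.0771] yaw -2.4332 Ftool [5.6  1.17 8.9 ] Ttool [-0.23  0.88  0.09] tilt [ 0.  0. -1.]
```

Emit:
step_arm(
  moves=[
    [[0.3, 0.3, 0.8], [0, 0, 0], 2],
    [[0.3, 0.3, 1.6], [0, 0, 0], 2],
    [[0.3, 0.3, 2.4], [0, 0, 0], 2],
    [[0.3, 0.3, 3.2], [0, 0, 0], 2],
    [[0.3, 0.3, 4.0], [0, 0, 0], 2],
    [[0.3, 0.3, 4.6], [0, 0, 0], 2],
    [[0.3, 0.3, 4.6], [0, 0, 0], 2],
  ],
)

```text
clock: 9.62
tcp_pos: [0.4734, 0.0028, 0.0727]
orientation: [0.0, -0.347, 0.938, -0.0]
wrist_force: [-3.4, -1.8, -7.3]
finger_gap: 0.0058
grip_force: 68.4
```

```bash
python3 st.py
```

```text
9.6167 [0.4734 0.0028 0.0727] yaw -2.4334 Ftool [3.78 0.82 7.32] Ttool [-0.03  0.74  0.05] tilt [-0.    -0.001 -1.   ]
```

Emit:
step_arm(
  moves=[
    [[0, 0, 0.5], [0, 0, 0], 2],
    [[0, 0, 1.0], [0, 0, 0], 2],
    [[0, 0, 1.0], [0, 0, 0], 2],
  ],
)

```text
clock: 9.87
tcp_pos: [0.4736, 0.0027, 0.072]
orientation: [0.0, -0.347, 0.938, -0.0]
wrist_force: [-3.9, -2.9, -3.2]
finger_gap: 0.0061
grip_force: 69.0
```

Emit:
step_arm(
  moves=[
    [[0, 0, 1.0], [0, 0, 0], 10],
    [[0, 0, 1.0], [0, 0, 0], 14],
    [[0, 0, 1.0], [0, 0, 0], 20],
    [[0, 0, 1.0], [0, 0, 0], 26],
    [[0, 0, 1.0], [0, 0, 0], 32],
    [[0, 0, 1.0], [0, 0, 0], 36],
    [[0, 0, 1.0], [0, 0, 0], 36],
    [[0, 0, 1.0], [0, 0, 0], 36],
  ],
  grip_force=20,
)

```text
clock: 10.53
tcp_pos: [0.4732, 0.0029, 0.0706]
orientation: [0.0, -0.347, 0.938, -0.0]
wrist_force: [-1.0, 1.0, -0.2]
finger_gap: 0.0359
grip_force: 0.0
```

It's home: the ring force fell off at z 0.072, the same height as before the first lift. It's released, so I'm backing off straight up, then sideways.

Emit:
step_arm(
  moves=[
    [[0, 0, -10], [0, 0, 0], 40],
    [[0, 0, -25], [0, 0, 0], 40],
    [[0, 0, -50], [0, 0, 0], 40],
    [[0, 0, -80], [0, 0, 0], 40],
    [[0, 0, -110], [0, 0, 0], 40],
    [[0, 0, -140], [0, 0, 0], 40],
    [[0, 0, -150], [0, 0, 0], 40],
    [[0, 0, -150], [0, 0, 0], 40],
  ],
)

```text
clock: 11.2
tcp_pos: [0.4751, 0.0026, 0.2242]
orientation: [0.003, -0.347, 0.938, -0.002]
wrist_force: [0.9, 0.6, -0.8]
finger_gap: 0.04
grip_force: 0.0
```

Emit:
step_arm(
  moves=[
    [[20, -35, 0], [0, 0, 0], 40],
    [[30, -70, 0], [0, 0, 0], 40],
    [[40, -105, 0], [0, 0, 0], 40],
    [[50, -140, 0], [0, 0, 0], 40],
    [[60, -175, 0], [0, 0, 0], 40],
    [[60, -210, 0], [0, 0, 0], 40],
    [[60, -240, 0], [0, 0, 0], 40],
    [[60, -240, 0], [0, 0, 0], 40],
  ],
)

```text
clock: 11.87
tcp_pos: [0.5856, -0.2228, 0.2169]
orientation: [-0.001, -0.345, 0.939, 0.0]
wrist_force: [0.4, 0.1, -0.4]
finger_gap: 0.04
grip_force: 0.0
```

```bash
python3 - <<'E'
from h import *
import cv2
s=telemetry.get_state();print(s["clock"],s["tcp_pos"],s["wrist_force"])
a=imaging.read_camera("scene")[:,:,::-1][120:290,130:400].copy()
b=imaging.read_camera("top")[:,:,::-1][95:275,120:390].copy()
cv2.imwrite("pics/e.png",np.vstack([cv2.resize(a,(480,290),interpolation=2),cv2.resize(b,(480,310),interpolation=2)]))
E
```

```text
11.8667 [ 0.58557871 -0.22283739  0.21688515] [ 0.35162114  0.10733746 -0.3776879 ]
```

View pics/e.png

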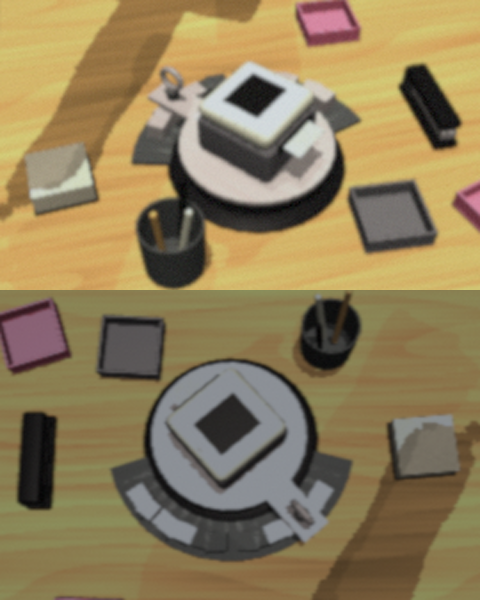

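The printer now faces the grey tray: the slot points to it in both views, and the ring sits over the right-hand block at lower crop (302,513). The cup, stapler, notes and trays haven't moved, and the arm is clear.

```bash
python3 -c "
from workcell import env;print(env.hand_in())"
```

```text
the job is handed in; nothing more can be done
None
```

The printer is turned about 0.69 rad to the left so its slot faces the grey label tray, the index pin has dropped home in that side's notch and the ring is released, the tray, pen cup, stapler and note block were left untouched, and the job was handed in at about 12 s.

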